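Pack the assortment on the rotary packing table

ROBOT

A 6-joint arm with a two-finger parallel gripper is mounted at the origin on the work surface. World frame = base frame: x ahead of the robot, y to its left, z up, the work surface at z = 0. Lengths are in m, angles in rad, forces in N, time in s.
With the tool pointing down it reaches from about 0.35 to 0.775 m from the base axis. Payload 5.5 kg.
Tool frame: the origin (TCP) lies at the very end of the fingers, on their centre line; the grasp point (between the pads) lies 19 mm behind it (grip_point_offset is the distance from the TCP to the grasp point, in m); z points along the fingers, y is the direction in which the jaws open and shut (so a half turn about z gives the same grasp; the last joint's range is limited). The gripper opens to 85 mm and grips with 20 to 120 N. Pads are 22 mm wide; open, the fingers measure 114 mm over their backs; the gripper's body (76 mm by 85 mm) begins 54 mm behind the grasp point. The pads swing forward as they close: fully open they stand 13 mm farther back than shut.
Start: joints at [-1.386, 0.313, 0.046, 1.304, 0, 1.431], TCP at [0.183, -0.545, 0.196] pointing down, gripper open.
Joint ranges: [-2.76, 2.76], [-0.86, 1.69], [-1.03, 1.26], [-2.2, 2.34], [-1.47, 1.5], [-3.14, 3.14]. Speed limits (rad/s): [2.57, 2.57, 3.14, 3.14, 3.14, 3.14].

INTERFACE

Orientations are given as a unit quaternion [w, x, y, z].
In Python, from workcell import * gives the robot as it stands.
- The arm moves only by the shell command python3 -m crank 'ROWS' [OPENING] [FORCE]. ROWS is a JSON object of lists of equal length, an entry for each row: "travel": the shift along the tool's x, y, z in units of 40 mm (1.0 is 40 mm), a list of three; "turn": the turn about the tool's z in rad. In form: {"travel": [[x, y, z], ...], "turn": [turn, ...]}. A call has 1 to 5 rows; each row is the pose to reach, as a shift and turn from the pose commanded when the call began, along the tool's axes at that moment; what a row does not reach only later rows make up. A row lasts 1/12 s, in which the tool goes at most 41.7 mm and 7.16 degrees, less where a joint would pass 70% of its speed; a pose out of reach is approached as far as the arm can. A call with a gripper value outside its range is refused whole. OPENING is the finger opening in mm, from 0 to 85.4, set as the call begins (- or left out, the last holds). The fingers move at their own pace and stop on an object; FORCE is the grip in N (left out, the last holds). Time passes only in rows, so rows that repeat a pose let the fingers close. It gives the time, the measured TCP pose, the force and the opening at its end, in the units of the state.
- get_state(): the state, without advancing time (a new reading comes with each control period).
- read_camera(name): name is "side" or "top"; returns a dict with "image" (384x512x3 uint8, red, green, blue), "K" (3x3 intrinsics, pixels), "R" (3x3) and "t" (3): a world point X has camera coordinates R X + t. Camera axes: x right, y down, z forward; pixel columns grow to the right and rows downward; lengths in m; the calibration is good to about 2 mm. A picture is of the moment at which its call begins. There is no depth.
- hand_in(): hands the job in, once; it reports no verdict.
The state is a dict: "clock": time; "joint_pos": joint angles; "qvel": joint speeds; "tau": joint torques, N m; "tcp_pos": TCP position; "orientation": TCP orientation; "wrist_force": force on the tool from outside, world axes, zero at the start; "ft_torque": the same for the moment, N m; "finger_gap": finger opening in m.
Only numpy, scipy, OpenCV 4.12 (cv2) and the standard library are available. Lean on these libraries where they do the work, as an engineer would, in place of code of your own. Each camera call takes 0.05 s, during which the arm holds its last target. There are 200 camera calls.

TASK

First turn the white rotary table until the middle of its open three-pocket tray points straight at the fixed brass pointer on the bench. Then pack the tray: set the round, the square and the long chocolate down flat, each into the pocket of its own shape, leaving the table turned to the pointer. Leave the heart-shaped chocolate and the steel bowl where they are.

Things in the scene. Friction and masses are not known exactly. Their poses are not given: they have to be found in the camera images.
- tray (a point): Middle of the open tray, on the white turntable disc (400 mm diameter, upper face 34 mm above the bench), 105 mm from the turntable's vertical axis. x points outward from the axis through the tray's middle, z up. The tray has three cells side by side across x, in a frame 6 mm high. Two closed cartons (26 mm high) are fixed to the disc on the side away from the tray.
- station (a point): Where the tray's middle must come: 105 mm from the turntable axis on the line to the brass pointer, 34 mm above the bench. x points from the axis straight to the pointer, z up. The pointer is a fixed brass wedge on a steel foot just outside the rim (203 to 245 mm from the axis), 53 mm high. At the start the tray must turn 0.6 to 1.3 rad anticlockwise to reach it.
- turntable (a joint): Turntable angle from its start, rad, positive anticlockwise from above; turns up to 3 rad either way, 0.22 N m friction, stays where left. On its axis stands a dark steel bar handle on a post: 52 mm long along the tray's x, 16 mm wide, 30 mm high, its underside 59 mm and top 89 mm above the bench; fingers closing across the 16 mm can turn it.
- round_choc_c (a point): Round chocolate: dark brown chocolate, 32 mm high, upright drum of 36 mm diameter with straight sides up to 26 mm and a slightly domed top, on the white board (board top 10 mm above the bench). Origin at its centre, half-way up (16 mm over its underside).
- square_choc_c (a point): Square chocolate: dark brown chocolate, 32 mm high, block 34 x 34 mm, on the white board (board top 10 mm above the bench). Origin at its centre, half-way up (16 mm over its underside). x and y across its flat sides.
- long_choc_c (a point): Long chocolate: dark brown chocolate, 32 mm high, bar 64 mm (its x) by 24 mm (its y), on the white board (board top 10 mm above the bench). Origin at its centre, half-way up (16 mm over its underside).
- insert_round: Target: loose light grey plastic insert 92 x 68 x 10 mm in a cell of the tray (three inserts, shuffled order, 74 mm apart), with a round 52 mm black-floored pocket 6 mm deep, its floor 4 mm above the underside. Origin: centre of the underside, below the pocket's centre, 34 mm above the bench; x along the 92 mm side, outward from the turntable axis.
- insert_square: Target: loose light grey plastic insert 92 x 68 x 10 mm in a cell of the tray (three inserts, shuffled order, 74 mm apart), with a square 50 x 50 mm black-floored pocket 6 mm deep, its floor 4 mm above the underside. Origin: centre of the underside, below the pocket's centre, 34 mm above the bench; x along the 92 mm side, outward from the turntable axis.
- insert_long: Target: loose light grey plastic insert 92 x 68 x 10 mm in a cell of the tray (three inserts, shuffled order, 74 mm apart), with a long straight-sided 80 x 40 mm (80 along x) black-floored pocket 6 mm deep, its floor 4 mm above the underside. Origin: centre of the underside, below the pocket's centre, 34 mm above the bench; x along the 92 mm side, outward from the turntable axis.
- heart_choc_c (a point): Bystander: heart-shaped dark brown chocolate, about 42 x 42 mm, 32 mm high, on the white board among the others; stays where it is. Origin at its centre, half-way up.
- bowl: Bystander: open steel bowl, 110 mm across, 50 mm high, beyond the board; stays where it is. Origin at the centre of its underside.
Mind the look-alikes: they are no part of the job. What is shaped like the part that bears long_choc_c but orange or red is not meant.

How it is judged:
On the way:
1. the tray is turned to the pointer (within 16 mm) while all three chocolates are still out of the pockets (horizontal distance between tray and station below 0.016 m and horizontal distance between round_choc_c and insert_round above 0.05 m and horizontal distance between square_choc_c and insert_square above 0.05 m and horizontal distance between long_choc_c and insert_long above 0.05 m), for 0.2 s.
At the end, for the whole second after the job is handed in: Tray middle within 20 mm of the station, turntable still; round, square and long chocolate each in the pocket of its own shape: within 14 mm of its centre, on its floor (centre 16 to 23.5 mm above the insert's underside), upright within 0.15 rad, at rest (horizontal distance between tray and station below 0.02 m and horizontal distance between round_choc_c and insert_round below 0.014 m and z of round_choc_c in the frame of insert_round between 0.016 and 0.0235 m and angle between each of round_choc_c, square_choc_c, long_choc_c's own z axis and vertical below 0.15 rad and linear speed of each of round_choc, square_choc, long_choc below 0.02 m/s and horizontal distance between square_choc_c and insert_square below 0.014 m and z of square_choc_c in the frame of insert_square between 0.016 and 0.0235 m and horizontal distance between long_choc_c and insert_long below 0.014 m and z of long_choc_c in the frame of insert_long between 0.016 and 0.0235 m and velocity of joint turntable between -0.05 and 0.05 rad/s); the robot touches nothing.
It fails at once if the heart-shaped chocolate is moved by more than 25 mm (distance of heart_choc_c from where it was at the start of the episode above 0.025 m).
It fails at once if the bowl is moved by more than 30 mm (distance of bowl from where it was at the start of the episode above 0.03 m).
It also fails if it takes over 106 s, if anything falls off the work surface, if the arm or the gripper's body presses on something with over 40 N, if the wrist force passes 120 N, or if a joint passes its speed limit or range.

## Working session

There is one attempt and no reset: what is moved stays moved. The work goes in short steps, Python scripts to look and compute and a shell command to move; the robot and the scene stay as the last step left them, time stands still between calls to the robot, and variables do not carry over. Pictures are saved under pics/ and viewed, about 12 in all and at most 16, crops included, and the job is handed in when it is done.

```bash
ls; mkdir -p pics; python3 - <<'E'
from workcell import *
import cv2
for n in("top","side"):
    c=read_camera(n); cv2.imwrite(f"pics/{n}0.png",c["image"][:,:,::-1]); print(n,c["K"].tolist(),c["R"].round(4).tolist(),c["t"].round(4).tolist())
s=get_state(); print(s)
E
```

```text
pics
top [[431.37043454930057, 0.0, 260.0349670664647], [0.0, 431.37043454930057, 189.324347790598], [0.0, 0.0, 1.0]] [[0.0032, -1.0, 0.006], [-0.9944, -0.0039, -0.1055], [0.1055, -0.0056, -0.9944]] [-0.0836, 0.5539, 1.26]
side [[455.54284565774356, 0.0, 253.22660961729378], [0.0, 455.54284565774356, 194.91449992010257], [0.0, 0.0, 1.0]] [[-0.7493, -0.662, 0.0149], [-0.5241, 0.5791, -0.6244], [0.4047, -0.4757, -0.7809]] [0.3609, 0.3775, 1.0512]
{'clock': 0.1, 'joint_pos': array([-1.38559097e+00,  3.13932647e-01,  4.50908643e-02,  1.30358448e+00,
        1.84406757e-05,  1.43119570e+00]), 'qvel': array([-0.00249998, -0.00102876,  0.00218046, -0.00070964,  0.00101839,
       -0.00175774]), 'tau': array([ 2.14986823e-03, -4.81724417e+01,  2.99244207e+01,  1.27666059e-02,
       -2.03705595e-04,  2.90919971e-06]), 'tcp_pos': array([ 0.18339924, -0.54443399,  0.19489319]), 'orientation': array([-8.14965596e-04,  9.86841266e-01,  1.61689983e-01, -9.36363090e-06]), 'wrist_force': array([-0.21581355, -0.10168643,  0.70705561]), 'ft_torque': array([0.07200382, 0.01026874, 0.01698889]), 'finger_gap': 0.08554777780250916}
```

View pics/top0.png

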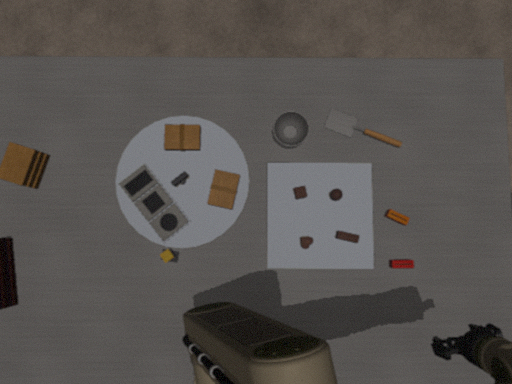

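View pics/side0.png

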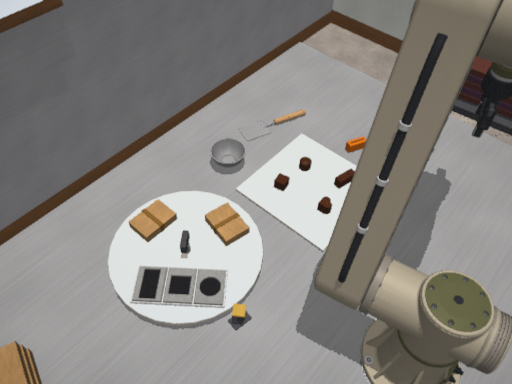

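The top view shows the disc at about (183,182), the pointer at (168,255), and the tray at the lower left with cells long, square and round at (139,181), (154,202) and (169,222). The chocolates are square (300,192), round (336,195), long (347,237) and heart (306,242). I'll measure these next.

```bash
cat > h.py <<'E'
from workcell import *
import numpy as np, cv2
def cast(c,px,z):
    px=np.atleast_2d(np.float64(px)); d=np.c_[px,np.ones(len(px))]@np.linalg.inv(c["K"]).T@c["R"]
    o=-c["R"].T@c["t"]; return (o+d*((z-o[2])/d[:,2])[:,None])[:,:2]
def proj(c,X):
    p=c["K"]@(c["R"]@np.array(X)+c["t"]); return p[:2]/p[2]
def blobs(mask,amin=20):
    k=cv2.findContours(mask.astype(np.uint8),cv2.RETR_LIST,cv2.CHAIN_APPROX_NONE)[0]
    out=[]
    for q in k:
        m=cv2.moments(q)
        if m["m00"]>=amin: out.append((m["m00"],np.array([m["m10"],m["m01"]])/m["m00"],q))
    return out
def report(c,mask,z,amin=20):
    for a,p,q in blobs(mask,amin):
        w=cast(c,q[:,0,:],z)*1000
        r=cv2.minAreaRect(w.astype(np.float32))
        print("area %d px %s centre %s rect %s size %s ang %.0f"%(a,p.round(1),(cast(c,p,z)[0]*1000).round(1),np.round(r[0],1),np.round(r[1],1),r[2]))
def roi(c,u0,v0,u1,v1):
    m=np.zeros(c["image"].shape[:2],bool); m[v0:v1,u0:u1]=1; return m
E
cat > m.py <<'E'
from h import *
c=read_camera("top"); im=c["image"]; g=im.max(2).astype(int); hsv=cv2.cvtColor(im,cv2.COLOR_RGB2HSV)
print(-c["R"].T@c["t"])
print("choc"); report(c,(g<110)&roi(c,272,168,370,264),.026)
print("pockets"); report(c,(g<75)&roi(c,115,160,190,245),.038)
print("disc"); m=(g>165)&roi(c,100,100,262,262); b=max(blobs(m),key=lambda b:b[0]); w=cast(c,cv2.convexHull(b[2])[:,0],.034)*1000; print(cv2.minEnclosingCircle(w.astype(np.float32)),cv2.fitEllipse(w.astype(np.float32)))
print("pointer"); report(c,(hsv[...,1]>120)&roi(c,150,240,190,272),.053,10)
big=cv2.resize(im[100:275,105:385],None,fx=2.85,fy=2.85,interpolation=cv2.INTER_CUBIC); cv2.imwrite("pics/crop0.png",big[:,:,::-1])
E
python3 m.py
```

```text
[ 0.4181113  -0.0743802   1.31184742]
choc
area 130 px [305.6 241.5] centre [ 399.7 -217. ] rect [ 398.2 -218.4] size [35.3 41.5] ang 0
area 193 px [346.8 236.3] centre [ 415.4 -339.5] rect [ 415.3 -339.3] size [73.1 27.3] ang 78
area 131 px [335.5 194.2] centre [ 540.7 -308. ] rect [ 541.3 -306.5] size [36.1 42.2] ang 0
area 145 px [299.8 192.2] centre [ 546.2 -200.8] rect [ 546.3 -201.2] size [37.7 40.7] ang 12
pockets
area 242 px [168.3 221.7] centre [456.5 187.9] rect [456.8 188. ] size [53.7 51.6] ang 13
area 286 px [153.1 202.1] centre [514.1 234.5] rect [514.  234.6] size [52.9 52.7] ang 41
area 110 px [180.1 178.9] centre [583.5 156.2] rect [582.5 155.7] size [27.7 50.2] ang 45
area 364 px [137.9 182.6] centre [572.  281.1] rect [572.1 280.6] size [42.9 83.9] ang 38
discTraceback (most recent call last):
  File "m.py", line 6, in <module>
    print("disc"); m=(g>165)&roi(c,100,100,262,262); b=max(blobs(m),key=lambda b:b[0]); w=cast(c,cv2.convexHull(b[2])[:,0],.034)*1000; print(cv2.minEnclosingCircle(w.astype(np.float32)),cv2.fitEllipse(w.astype(np.float32)))
                                                       ~~~^^^^^^^^^^^^^^^^^^^^^^^^^^^^
ValueError: max() iterable argument is empty
```

```bash
sed -i 's/g>165/g>T/; s/^print("disc")/T=(g[150,200]+g[130,100])\/2; print(T,g[150,200],g[130,100]); print("disc")/' m.py; cat >> m.py <<'E'
d,_=cv2.minEnclosingCircle(w.astype(np.float32))
ax=cv2.fitEllipse(w.astype(np.float32))[0]
E
python3 m.py
```

```text
[ 0.4181113  -0.0743802   1.31184742]
choc
area 130 px [305.7 241.4] centre [ 399.9 -217.3] rect [ 398.2 -218.4] size [35.3 41.5] ang 0
area 193 px [346.8 236.4] centre [ 415.2 -339.7] rect [ 415.1 -339.6] size [73.7 27. ] ang 78
area 129 px [335.5 194.2] centre [ 540.7 -307.8] rect [ 541.3 -306.5] size [36.1 42.1] ang 0
area 147 px [299.7 192.2] centre [ 546.3 -200.5] rect [ 546.1 -200.2] size [37.7 41.8] ang 12
pockets
area 237 px [168.4 221.8] centre [456.2 187.9] rect [456.3 188.2] size [50.4 51.4] ang 46
area 287 px [153.1 202. ] centre [514.3 234.5] rect [514.5 234.4] size [53.3 52.8] ang 39
area 107 px [180.1 179. ] centre [583.1 156.2] rect [581.7 155.4] size [26.3 52.2] ang 36
area 365 px [137.9 182.6] centre [571.9 281.1] rect [572.3 280.8] size [43.2 83. ] ang 39
99.0 110 88
disc
((579.4029541015625, 151.01600646972656), 200.82254028320312) ((579.895751953125, 151.24942016601562), (399.5693359375, 400.0063781738281), 59.908931732177734)
pointer
area 100 px [166.6 255.3] centre [359.3 187.3] rect [359.  187.2] size [30.7 31.3] ang 37
```

View pics/crop0.png

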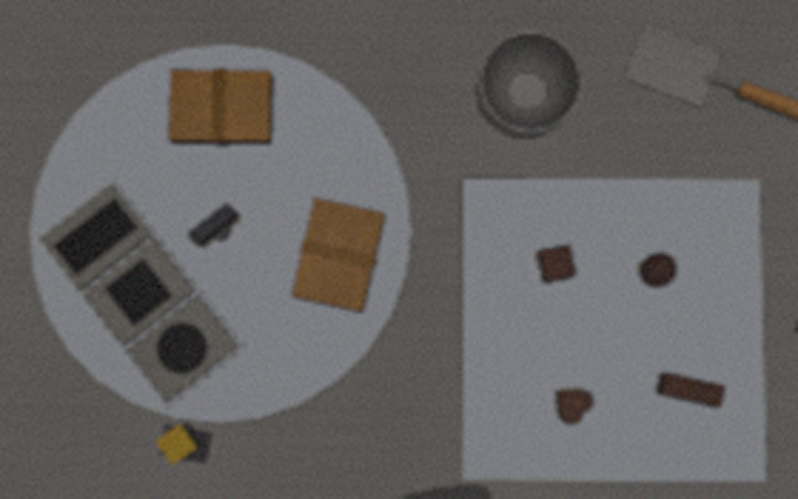

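```bash
cat > plan.py <<'E'
import sys
from h import *
# usage: plan.py x y z(mm) yaw : turn first, then shift in turned tool axes (units of 40 mm)
s=get_state(); q=s["orientation"]
from scipy.spatial.transform import Rotation as Ro
M=Ro.from_quat([q[1],q[2],q[3],q[0]]).as_matrix(); th=np.arctan2(M[1,0],M[0,0])
print("clock %.2f tcp"%s["clock"],(s["tcp_pos"]*1000).round(1),"yaw %.3f tilt %.3f j6 %.2f gap %.1f F"%(th,np.arccos(-M[2,2]),s["joint_pos"][5],s["finger_gap"]*1000),s["wrist_force"].round(1))
if len(sys.argv)>1:
    x,y,z,yaw=map(float,sys.argv[1:5]); d=np.array([x,y,z])/1000-s["tcp_pos"]
    print("turn %.3f"%-(yaw-th)); c,sn=np.cos(yaw),np.sin(yaw)
    print("shift units", (np.array([c*d[0]+sn*d[1], sn*d[0]-c*d[1], -d[2]])/.04).round(3))
E
T='{"travel":[[0,0,0],[0,0,0],[0,0,0],[0,0,0],[0,0,0]],"turn":[-0.12,-0.24,-0.36,-0.478,-0.478]}'
for i in 1; do :; done
python3 -m crank '{"travel":[[0,0,0],[0,0,0],[0,0,0],[0,0,0],[0,0,0]],"turn":[-0.12,-0.24,-0.36,-0.478,-0.478]}'
python3 -m crank '{"travel":[[0,0,0],[0,0,0],[0,0,0],[0,0,0],[0,0,0]],"turn":[-0.12,-0.24,-0.36,-0.478,-0.478]}'
python3 -m crank '{"travel":[[0,0,0],[0,0,0],[0,0,0],[0,0,0],[0,0,0]],"turn":[-0.12,-0.24,-0.36,-0.478,-0.478]}'
python3 -m crank '{"travel":[[0,0,0],[0,0,0],[0,0,0],[0,0,0],[0,0,0]],"turn":[-0.12,-0.24,-0.36,-0.478,-0.478]}'
python3 plan.py 580 151 130 2.238
```

```text
clock: 0.62
tcp_pos: [0.1835, -0.5448, 0.1955]
orientation: [-0.0, 0.92, 0.392, 0.0]
wrist_force: [0.1, -0.1, -0.1]
finger_gap: 0.0852
clock: 1.03
tcp_pos: [0.1835, -0.5449, 0.1955]
orientation: [-0.0, 0.802, 0.597, 0.0]
wrist_force: [-0.7, 0.2, 0.0]
finger_gap: 0.0854
clock: 1.45
tcp_pos: [0.1835, -0.5449, 0.1956]
orientation: [-0.0, 0.639, 0.77, 0.0]
wrist_force: [0.4, 0.6, 0.1]
finger_gap: 0.0857
clock: 1.87
tcp_pos: [0.1835, -0.5449, 0.1956]
orientation: [-0.0, 0.439, 0.899, 0.0]
wrist_force: [0.1, 0.3, 0.7]
finger_gap: 0.0853
clock 1.87 tcp [ 183.5 -544.9  195.6] yaw 2.233 tilt 0.000 j6 -0.48 gap 85.3 F [0.1 0.3 0.7]
turn -0.005
shift units [ 7.532 18.553  1.641]
```

```bash
python3 -m crank '{"travel":[[0.37,0.92,0],[0.74,1.84,0],[1.11,2.76,0],[1.48,3.68,0],[1.85,4.6,0]],"turn":[0,0,0,0,0]}' | head -2
python3 -m crank '{"travel":[[0.37,0.92,0],[0.74,1.84,0],[1.11,2.76,0],[1.48,3.68,0],[1.85,4.6,0]],"turn":[0,0,0,0,0]}' | head -2
python3 -m crank '{"travel":[[0.37,0.92,0],[0.74,1.84,0],[1.11,2.76,0],[1.48,3.68,0],[1.85,4.6,0]],"turn":[0,0,0,0,0]}' | head -2
python3 -m crank '{"travel":[[0.37,0.92,0],[0.74,1.84,0],[1.11,2.76,0],[1.48,3.68,0],[1.85,4.6,0]],"turn":[0,0,0,0,0]}' | head -2
python3 -m crank '{"travel":[[0,0,0],[0,0,0],[0,0,0]],"turn":[0,0,0]}' | head -2
python3 plan.py 580 151 64 2.238
```

```text
clock: 2.28
tcp_pos: [0.2829, -0.3715, 0.1957]
clock: 2.7
tcp_pos: [0.382, -0.1995, 0.196]
clock: 3.12
tcp_pos: [0.4811, -0.0274, 0.196]
clock: 3.53
tcp_pos: [0.58, 0.1446, 0.1957]
clock: 3.78
tcp_pos: [0.5788, 0.1424, 0.1952]
clock 3.78 tcp [578.8 142.4 195.2] yaw 2.233 tilt 0.001 j6 1.02 gap 85.5 F [-0.4 -0.5  0.2]
turn -0.005
shift units [0.15  0.157 3.28 ]
```

```bash
python3 -m crank '{"travel":[[0.15,0.16,0.7],[0.15,0.16,1.4],[0.15,0.16,2.1],[0.15,0.16,2.7],[0.15,0.16,2.7]],"turn":[0,0,0,0,0]}' | grep -v orient
python3 -m crank '{"travel":[[0,0,0.3],[0,0,0.57],[0,0,0.57]],"turn":[0,0,0]}' | grep -v orient
python3 -m crank '{"travel":[[0,0,0],[0,0,0],[0,0,0],[0,0,0],[0,0,0]],"turn":[0,0,0,0,0]}' 0 60| grep -v orient
python3 -m crank '{"travel":[[0,0,0],[0,0,0],[0,0,0],[0,0,0],[0,0,0]],"turn":[0,0,0,0,0]}' | grep -v orient
python3 plan.py 580 151 64 2.97
```

```text
clock: 4.2
tcp_pos: [0.5763, 0.1489, 0.083]
wrist_force: [0.0, -1.4, -0.8]
finger_gap: 0.0854
clock: 4.45
tcp_pos: [0.5797, 0.15, 0.0642]
wrist_force: [-0.6, 0.5, 0.0]
finger_gap: 0.0849
clock: 4.87
tcp_pos: [0.5811, 0.1513, 0.0655]
wrist_force: [0.9, -0.6, -0.6]
finger_gap: 0.0256
clock: 5.28
tcp_pos: [0.5806, 0.1512, 0.0648]
wrist_force: [-0.2, 0.8, 0.0]
finger_gap: 0.0002
clock 5.28 tcp [580.6 151.2  64.8] yaw 2.237 tilt 0.000 j6 1.03 gap 0.2 F [-0.2  0.8  0. ]
turn -0.733
shift units [ 0.014 -0.007  0.02 ]
```

The fingers closed on nothing, so I'll look before going further.

```bash
python3 - <<'E'
from h import *
c=read_camera("top");t=cv2.resize(c["image"][110:260,105:265],None,fx=2.5,fy=2.5,interpolation=cv2.INTER_CUBIC)
d=read_camera("side");s=cv2.resize(d["image"][180:330,100:260],None,fx=2.5,fy=2.5,interpolation=cv2.INTER_CUBIC)
cv2.imwrite("pics/a1.png",np.hstack([t,s])[:,:,::-1])
for n,k in(("top",c),("side",d)): print(n,proj(k,[.5806,.1512,.0648]),proj(k,[.58,.151,.089]))
E
```

```text
top [180.17010936 178.70397899] [178.726033   177.81133636]
side [185.39241568 242.02065491] [184.63918077 236.8695947 ]
```

View pics/a1.png

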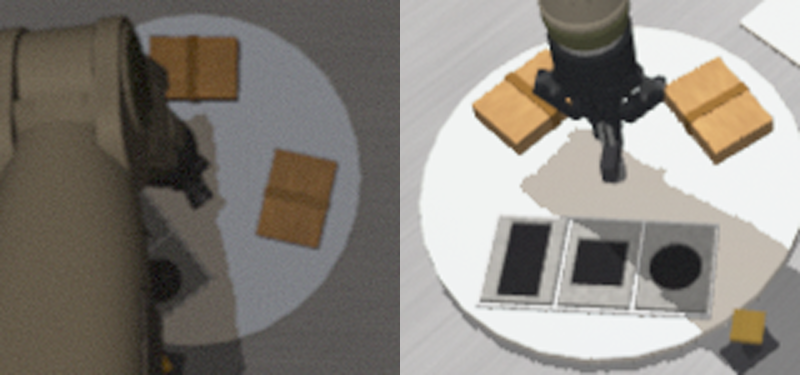

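```bash
python3 - <<'E'
from h import *
d=read_camera("side");s=cv2.resize(d["image"][175:275,140:230],None,fx=6,fy=6,interpolation=cv2.INTER_CUBIC)
o=cv2.imread("pics/side0.png")[:,:,::-1][175:275,140:230]
o=cv2.resize(o,None,fx=2.9,fy=6,interpolation=cv2.INTER_CUBIC)
s=cv2.convertScaleAbs(np.hstack([s,o]),alpha=2.,beta=0)
cv2.imwrite("pics/a2.png",s[:,:,::-1])
E
```

```text
(no output)
```

View pics/a2.png

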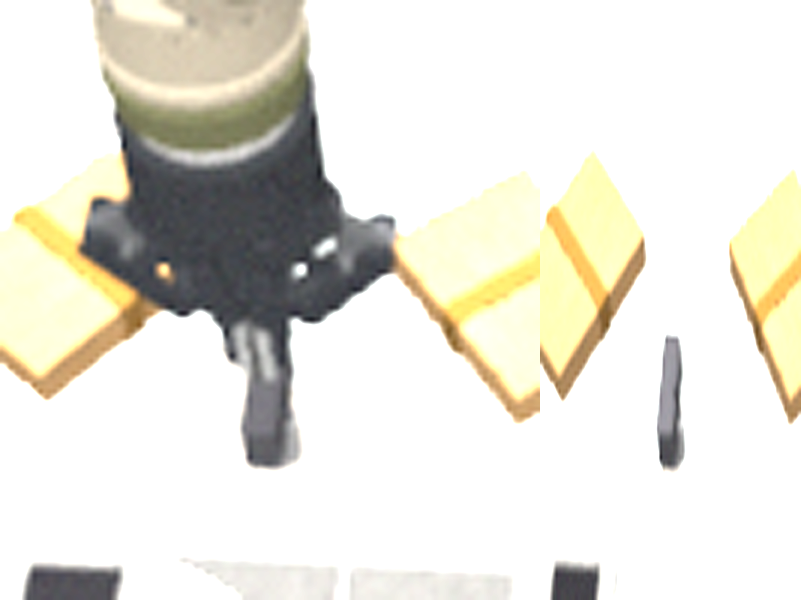

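```bash
python3 - <<'E'
from h import *
o=cv2.imread("pics/side0.png"); d=read_camera("side")
for z in (.196,.209,.22): print(z,proj(d,[.183,-.545,z]))
def f(z): return proj(d,[.5806,.1512,z])
a=cv2.resize(o[50:150,440:512],None,fx=5,fy=5,interpolation=cv2.INTER_CUBIC)
b=cv2.resize(d["image"][175:275,145:217][:,:,::-1],None,fx=5,fy=5,interpolation=cv2.INTER_CUBIC)
for z,col in((.196,(0,0,255)),(.209,(0,255,0))):
    p=(proj(d,[.183,-.545,z])-[440,50])*5; cv2.circle(a,tuple(p.astype(int)),4,col,-1)
for z,col in((.065,(0,0,255)),(.089,(0,255,0))):
    p=(f(z)-[145,175])*5; cv2.circle(b,tuple(p.astype(int)),4,col,-1)
im=cv2.convertScaleAbs(np.hstack([a,b]),alpha=2.5); cv2.imwrite("pics/a3.png",im); print(im.shape)
E
```

```text
0.196 [470.54772743 137.05753526]
0.209 [472.42656103 133.54894074]
0.22 [474.04091208 130.53424946]
(500, 720, 3)
```

View pics/a3.png

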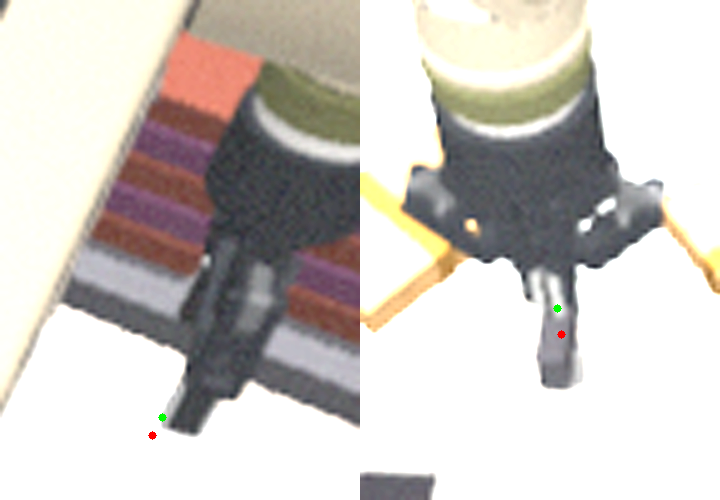

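The closed fingers appear to sit above the bar: the fingertips are about 24 mm higher than the reported TCP suggests. I'll open, go 21 mm lower (still clear of the disc) and try again.

```bash
python3 -m crank '{"travel":[[0,0,0],[0,0,0],[0,0,0],[0,0,0],[0,0,0]],"turn":[0,0,0,0,0]}' 85 60| grep -v orient
python3 -m crank '{"travel":[[0,0,0],[0,0,0],[0,0,0],[0,0,0],[0,0,0]],"turn":[0,0,0,0,0]}' | grep -v orient
python3 -m crank '{"travel":[[0,0,0.15],[0,0,0.3],[0,0,0.45],[0,0,0.55],[0,0,0.55]],"turn":[0,0,0,0,0]}' | grep -v orient
python3 -m crank '{"travel":[[0,0,0],[0,0,0],[0,0,0],[0,0,0],[0,0,0]],"turn":[0,0,0,0,0]}' 0 60| grep -v orient
python3 -m crank '{"travel":[[0,0,0],[0,0,0],[0,0,0],[0,0,0],[0,0,0]],"turn":[0,0,0,0,0]}' | grep -v orient
```

```text
clock: 5.9
tcp_pos: [0.5807, 0.1511, 0.0649]
wrist_force: [0.9, 0.5, 0.3]
finger_gap: 0.0603
clock: 6.32
tcp_pos: [0.5807, 0.1512, 0.0649]
wrist_force: [0.2, 0.2, -0.2]
finger_gap: 0.0849
clock: 6.73
tcp_pos: [0.5795, 0.151, 0.0412]
wrist_force: [-0.3, 0.9, 0.2]
finger_gap: 0.0847
clock: 7.15
tcp_pos: [0.5809, 0.1512, 0.0432]
wrist_force: [-0.8, 0.6, 0.7]
finger_gap: 0.0253
clock: 7.57
tcp_pos: [0.5809, 0.1512, 0.0434]
wrist_force: [-0.9, 0.3, 4.6]
finger_gap: 0.0139
```

```bash
python3 -m crank '{"travel":[[0,0,0],[0,0,0],[0,0,0],[0,0,0],[0,0,0]],"turn":[0,0,0,-0.03,-0.06]}' | grep -v orient
python3 -m crank '{"travel":[[0,0,0],[0,0,0],[0,0,0],[0,0,0],[0,0,0]],"turn":[-0.05,-0.1,-0.15,-0.2,-0.25]}' | grep -v orient
python3 -m crank '{"travel":[[0,0,0],[0,0,0],[0,0,0],[0,0,0],[0,0,0]],"turn":[-0.05,-0.1,-0.15,-0.2,-0.25]}' | grep -v orient
python3 -m crank '{"travel":[[0,0,0],[0,0,0],[0,0,0],[0,0,0],[0,0,0]],"turn":[-0.05,-0.1,-0.14,-0.16,-0.175]}' | grep -v orient
python3 plan.py
python3 - <<'E'
from h import *
d=read_camera("side");cv2.imwrite("pics/a4.png",cv2.resize(cv2.convertScaleAbs(d["image"][175:345,90:290],alpha=1.3),None,fx=3.5,fy=3.5,interpolation=cv2.INTER_CUBIC)[:,:,::-1])
E
```

```text
clock: 7.98
tcp_pos: [0.581, 0.1513, 0.0433]
wrist_force: [-1.7, 0.7, 4.0]
finger_gap: 0.0141
clock: 8.4
tcp_pos: [0.5814, 0.1517, 0.0434]
wrist_force: [-0.2, 2.6, 3.8]
finger_gap: 0.0137
clock: 8.82
tcp_pos: [0.5816, 0.1522, 0.0434]
wrist_force: [0.4, 3.6, 3.3]
finger_gap: 0.0143
clock: 9.23
tcp_pos: [0.5817, 0.1526, 0.0434]
wrist_force: [1.7, 5.6, 3.9]
finger_gap: 0.014
clock 9.23 tcp [581.7 152.6  43.4] yaw 2.973 tilt 0.003 j6 0.29 gap 14.0 F [1.7 5.6 3.9]
```

View pics/a4.png

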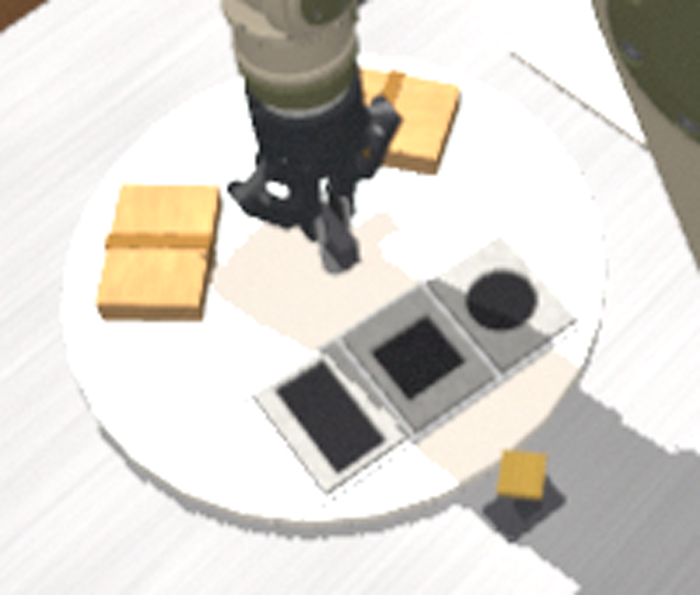

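The table turned with the grip. The side view shows the tray pointing at the wedge at about (525,475) in the crop. I'll release, lift, and measure the pockets and pointer from the side view.

```bash
python3 -m crank '{"travel":[[0,0,0],[0,0,0],[0,0,0],[0,0,0],[0,0,0]],"turn":[0,0,0,0,0]}' 85 60| grep -v orient
python3 -m crank '{"travel":[[0,0,0],[0,0,0],[0,0,-0.5],[0,0,-1.2],[0,0,-2]],"turn":[0,0,0,0,0]}' | grep -v orient
python3 -m crank '{"travel":[[0,0,-0.8],[0,0,-1.5],[0,0,-2]],"turn":[0,0,0]}' | grep -v orient
cat > tray.py <<'E'
from h import *
for n in ("side","top"):
    c=read_camera(n); im=c["image"]; g=im.max(2).astype(int); hsv=cv2.cvtColor(im,cv2.COLOR_RGB2HSV)
    b=(90,225,290,330) if n=="side" else (115,150,200,270)
    print(n,"pockets"); report(c,(g<75)&roi(c,*b),.038,60)
    print("pointer"); report(c,(hsv[...,1]>110)&(hsv[...,0]>15)&(g>80)&roi(c,*((215,285,270,340) if n=="side" else (150,240,190,275))),.053,10)
E
python3 tray.py; python3 plan.py 480 -265 100 2.973
```

```text
clock: 9.7
tcp_pos: [0.5803, 0.1508, 0.0425]
wrist_force: [0.1, -0.9, 0.6]
finger_gap: 0.0738
clock: 10.12
tcp_pos: [0.5791, 0.1509, 0.122]
wrist_force: [0.1, 0.5, 0.4]
finger_gap: 0.085
clock: 10.37
tcp_pos: [0.5815, 0.1512, 0.2061]
wrist_force: [0.4, -0.2, 0.3]
finger_gap: 0.0851
side pockets
area 157 px [238.4 321.1] centre [344.4 208.5] rect [346.4 203.4] size [47.  29.4] ang 80
area 429 px [184.4 293.6] centre [489.1 244.3] rect [490.5 243.8] size [38.3 78.2] ang 80
area 322 px [209.3 276.5] centre [477.  171.3] rect [477.2 170.9] size [49.6 48.9] ang 80
area 228 px [232.8 260.4] centre [465.   98.5] rect [465.6  98.2] size [46.7 48.4] ang 1
area 129 px [184.4 241.9] centre [597.4 142.5] rect [598.6 141.5] size [21.2 65.1] ang 75
pointer
area 138 px [238.7 310.4] centre [356.9 193.4] rect [356.9 193.2] size [29.7 31.2] ang 35
top pockets
area 124 px [165.2 255.1] centre [359.2 194.7] rect [363.1 197.5] size [45.7 34.5] ang 46
area 4584 px [164.8 211. ] centre [487.8 199.3] rect [495.6 194.4] size [377.7 187.9] ang 8
pointer
area 50 px [166.8 255.6] centre [358.3 186.9] rect [359.5 189.4] size [26.  26.3] ang 37
clock 10.47 tcp [583.  151.4 207.5] yaw 2.972 tilt 0.008 j6 0.29 gap 85.3 F [-0.6 -0.   0.2]
turn -0.001
shift units [  0.793 -10.696   2.688]
```

```bash
python3 -m crank '{"travel":[[0,0,0],[0,0,0],[0,0,0],[0,0,0],[0,0,0]],"turn":[0.12,0.24,0.36,0.48,0.6]}' 0 | head -1
python3 -m crank '{"travel":[[0,0,0],[0,0,0],[0,0,0],[0,0,0],[0,0,0],[0,0,0]],"turn":[0.12,0.24,0.36,0.48,0.6,0.61]}' | head -1
python3 -m crank '{"travel":[[0,0,0],[0,0,0],[0,0,0],[0,0,0],[0,0,0]],"turn":[0.12,0.24,0.36,0.48,0.6]}' | head -1
python3 plan.py 480 -265 100 1.76
```

```text
clock: 10.88
clock: 11.3
clock 11.30 tcp [580.1 151.  201.6] yaw 1.766 tilt 0.002 j6 1.50 gap -0.0 F [ 0.7 -0.2  0.1]
turn 0.006
shift units [-9.745 -4.414  2.54 ]schema error: expected 1 to 5 rows
```

```bash
python3 -m crank '{"travel":[[-0.88,-0.4,0],[-1.76,-0.8,0],[-2.64,-1.2,0],[-3.52,-1.6,0],[-4.4,-2.0,0]],"turn":[0,0,0,0,0]}' | head -2
python3 -m crank '{"travel":[[-0.88,-0.4,0],[-1.76,-0.8,0],[-2.64,-1.2,0],[-3.52,-1.6,0],[-4.4,-2.0,0]],"turn":[0,0,0,0,0]}' | head -2
python3 -m crank '{"travel":[[-0.88,-0.4,0.4],[-0.94,-0.41,1],[-0.94,-0.41,2],[-0.94,-0.41,3],[-0.94,-0.41,3.3]],"turn":[0,0,0,0,0]}' | head -2
python3 -m crank '{"travel":[[0,0,0],[0,0,0]],"turn":[0,0]}' | grep -v orient
python3 - <<'E'
from h import *
d=read_camera("side");p=get_state()["tcp_pos"]; u=proj(d,p).astype(int); print(p,u,proj(d,[p[0],p[1],p[2]+.025]))
im=d["image"].copy(); u0,v0=u-60; im=cv2.resize(cv2.convertScaleAbs(im[v0:v0+100,u0:u0+120],alpha=1.3),None,fx=5,fy=5,interpolation=cv2.INTER_CUBIC)
cv2.circle(im,(300,300),3,(255,0,0),-1); cv2.imwrite("pics/a5.png",im[:,:,::-1])
E
python3 plan.py 480 -265 50 1.76
```

```text
clock: 11.72
tcp_pos: [0.5362, -0.0385, 0.2018]
clock: 12.13
tcp_pos: [0.4929, -0.2272, 0.2019]
clock: 12.55
tcp_pos: [0.4813, -0.2635, 0.0641]
clock: 12.72
tcp_pos: [0.4845, -0.2652, 0.0697]
wrist_force: [0.1, 0.1, 0.9]
finger_gap: 0.0001
[ 0.48580561 -0.26597115  0.07125989] [313 168] [314.37364985 162.92595638]
clock 12.77 tcp [ 485.8 -266.    71.3] yaw 1.772 tilt 0.000 j6 0.72 gap 0.1 F [ 1.1 -0.5  0.4]
turn 0.012
shift units [ 0.051 -0.138  0.531]
```

View pics/a5.png

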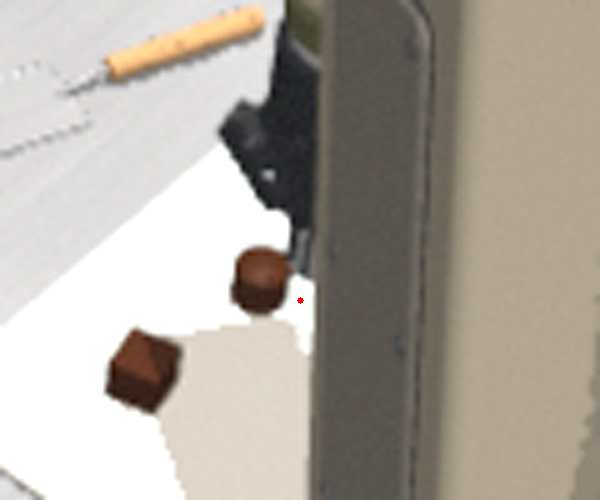

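```bash
python3 -m crank '{"travel":[[0,0,0.4],[0,0,0.8],[0,0,1.2],[0,0,1.45],[0,0,1.45]],"turn":[0,0,0,0,0]}' | grep -v orient
python3 -m crank '{"travel":[[0,0,0.05],[0,0,0.1],[0,0,0.15],[0,0,0.15]],"turn":[0,0,0,0]}' | grep -E "tcp|force"
python3 -m crank '{"travel":[[0,0,0.05],[0,0,0.1],[0,0,0.15],[0,0,0.15]],"turn":[0,0,0,0]}' | grep -E "tcp|force"
python3 -m crank '{"travel":[[0,0,0.05],[0,0,0.1],[0,0,0.1]],"turn":[0,0,0]}' | grep -E "tcp|force"
```

```text
clock: 13.18
tcp_pos: [0.4854, -0.2655, 0.0124]
wrist_force: [-0.2, 0.3, 0.8]
finger_gap: -0.0
tcp_pos: [0.486, -0.2661, 0.0074]
wrist_force: [-0.3, 0.2, 0.1]
tcp_pos: [0.4853, -0.2656, 0.0005]
wrist_force: [-0.7, -0.2, -0.8]
tcp_pos: [0.4853, -0.2656, -0.0036]
wrist_force: [0.9, -0.8, 0.1]
```

```bash
python3 -m crank '{"travel":[[0,0,0.05],[0,0,0.1],[0,0,0.1]],"turn":[0,0,0]}' | grep -E "tcp|force"
python3 -m crank '{"travel":[[0,0,0.05],[0,0,0.1],[0,0,0.1]],"turn":[0,0,0]}' | grep -E "tcp|force"
python3 -m crank '{"travel":[[0,0,0.05],[0,0,0.05]],"turn":[0,0]}' | grep -E "tcp|force"
python3 -m crank '{"travel":[[0,0,0.05],[0,0,0.05]],"turn":[0,0]}' | grep -E "tcp|force"
```

```text
tcp_pos: [0.4853, -0.2657, -0.0076]
wrist_force: [-0.4, -0.4, -0.4]
tcp_pos: [0.4853, -0.2656, -0.0115]
wrist_force: [-0.4, -0.6, 1.1]
tcp_pos: [0.4854, -0.2657, -0.0134]
wrist_force: [-0.6, 0.8, -0.2]
tcp_pos: [0.4854, -0.2657, -0.0154]
wrist_force: [0.4, -0.6, 0.1]
```

```bash
python3 -m crank '{"travel":[[0,0,0.05],[0,0,0.05]],"turn":[0,0]}' | grep -E "tcp|force"
python3 -m crank '{"travel":[[0,0,0.05],[0,0,0.05]],"turn":[0,0]}' | grep -E "tcp|force"
python3 -m crank '{"travel":[[0,0,0.05],[0,0,0.05]],"turn":[0,0]}' | grep -E "tcp|force"
```

```text
tcp_pos: [0.4854, -0.2657, -0.0174]
wrist_force: [0.4, 0.0, -0.6]
tcp_pos: [0.4854, -0.2657, -0.0194]
wrist_force: [-0.0, 0.5, 0.8]
tcp_pos: [0.4854, -0.2657, -0.0214]
wrist_force: [-0.2, 0.2, 0.2]
```

```bash
python3 -m crank '{"travel":[[0,0,0.05],[0,0,0.05]],"turn":[0,0]}' | grep -E "tcp|force"
python3 -m crank '{"travel":[[0,0,0.05],[0,0,0.05]],"turn":[0,0]}' | grep -E "tcp|force"
python3 -m crank '{"travel":[[0,0,0.05],[0,0,0.05]],"turn":[0,0]}' | grep -E "tcp|force"
python3 - <<'E'
from h import *
d=read_camera("side");c=read_camera("top");p=get_state()["tcp_pos"]; u=proj(d,[*p[:2],.01]).astype(int);v=proj(c,[*p[:2],.01]).astype(int); print(p,u,v)
f=lambda im,u: cv2.resize(cv2.convertScaleAbs(im[u[1]-50:u[1]+30,u[0]-50:u[0]+30],alpha=1.4),None,fx=5,fy=5,interpolation=cv2.INTER_CUBIC)
im=np.hstack([f(d["image"],u),f(c["image"],v)]); cv2.circle(im,(250,250),3,(255,0,0),-1);cv2.circle(im,(650,250),3,(255,0,0),-1); cv2.imwrite("pics/a6.png",im[:,:,::-1])
E
```

```text
tcp_pos: [0.4854, -0.2657, -0.0234]
wrist_force: [-0.2, 0.4, -1.0]
tcp_pos: [0.4854, -0.2657, -0.0254]
wrist_force: [0.1, 0.4, 0.3]
tcp_pos: [0.4856, -0.2658, -0.0256]
wrist_force: [-4.8, 3.1, 11.9]
[ 0.48558074 -0.26582129 -0.02555232] [310 182] [320 212]
```

View pics/a6.png

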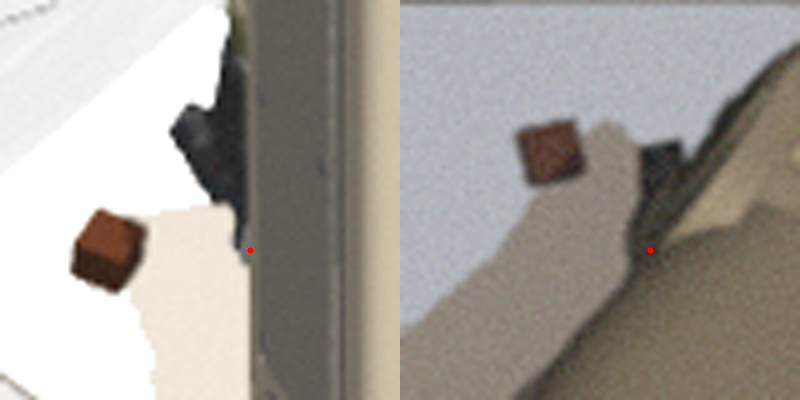

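Contact with the board comes at a reported z of −25.5 mm, so the true fingertips sit 35.5 mm above the reported TCP. The square chocolate is next, with that offset applied.

```bash
python3 -m crank '{"travel":[[0,0,-0.8],[0,0,-1.6],[0,0,-2.4],[0,0,-2.6],[0,0,-2.6]],"turn":[0,0,0,0,0]}' 85 60 | head -2
python3 -m crank '{"travel":[[0,0,0],[0,0,0],[0,0,0]],"turn":[0,0,0]}' | grep -v orient
python3 plan.py 546.3 -200.5 -19 1.76
```

```text
clock: 16.45
tcp_pos: [0.4878, -0.2674, 0.0802]
clock: 16.7
tcp_pos: [0.4844, -0.2649, 0.075]
wrist_force: [0.1, 0.4, -0.4]
finger_gap: 0.0851
clock 16.70 tcp [ 484.4 -264.9   75. ] yaw 1.772 tilt 0.003 j6 0.72 gap 85.1 F [ 0.1  0.4 -0.4]
turn 0.012
shift units [1.29  1.824 2.349]
```

```bash
python3 -m crank '{"travel":[[0.5,0.7,0],[1.0,1.4,0],[1.29,1.82,0],[1.29,1.82,0],[1.29,1.82,0]],"turn":[0.01,0.01,0.01,0.01,0.01]}' | head -2
python3 -m crank '{"travel":[[0,0,0.5],[0,0,1.1],[0,0,1.7],[0,0,2.0],[0,0,2.0]],"turn":[0,0,0,0,0]}' | head -2
python3 -m crank '{"travel":[[0,0,0],[0,0,0],[0,0,0]],"turn":[0,0,0]}' | grep -v orient
python3 plan.py 546.3 -200.5 -19 1.76
```

```text
clock: 17.12
tcp_pos: [0.5462, -0.1994, 0.0752]
clock: 17.53
tcp_pos: [0.5426, -0.1999, -0.0072]
clock: 17.78
tcp_pos: [0.5473, -0.2016, -0.0019]
wrist_force: [-0.4, -0.5, 0.1]
finger_gap: 0.0851
clock 17.78 tcp [ 547.3 -201.6   -1.9] yaw 1.761 tilt 0.002 j6 0.89 gap 85.1 F [-0.4 -0.5  0.1]
turn 0.001
shift units [ 0.032 -0.021  0.428]
```

```bash
python3 -m crank '{"travel":[[0,0,0.2],[0,0,0.43],[0,0,0.43]],"turn":[0,0,0]}' | head -2
python3 -m crank '{"travel":[[0,0,0],[0,0,0],[0,0,0],[0,0,0],[0,0,0]],"turn":[0,0,0,0,0]}' 0 40 | grep -v orient
python3 -m crank '{"travel":[[0,0,0],[0,0,0],[0,0,0]],"turn":[0,0,0]}' | grep -v orient
python3 plan.py
```

```text
clock: 18.03
tcp_pos: [0.5455, -0.2002, -0.0219]
clock: 18.45
tcp_pos: [0.5472, -0.201, -0.0197]
wrist_force: [0.6, 0.2, -0.0]
finger_gap: 0.0333
clock: 18.7
tcp_pos: [0.547, -0.2009, -0.0199]
wrist_force: [0.7, -0.4, 1.9]
finger_gap: 0.0335
clock 18.70 tcp [ 547.  -200.9  -19.9] yaw 1.762 tilt 0.001 j6 0.89 gap 33.5 F [ 0.7 -0.4  1.9]
```

```bash
python3 -m crank '{"travel":[[0,0,-0.2],[0,0,-0.7],[0,0,-1.3],[0,0,-1.9],[0,0,-2.3]],"turn":[0,0,0,0,0]}' | grep -v orient
python3 -m crank '{"travel":[[0,0,0],[0,0,0],[0,0,0],[0,0,0],[0,0,0]],"turn":[-0.1,-0.2,-0.3,-0.4,-0.5]}' | head -1
python3 -m crank '{"travel":[[0,0,0],[0,0,0],[0,0,0],[0,0,0],[0,0,0]],"turn":[-0.1,-0.2,-0.3,-0.4,-0.5]}' | head -1
python3 -m crank '{"travel":[[0,0,0],[0,0,0],[0,0,0],[0,0,0]],"turn":[-0.1,-0.2,-0.2,-0.2]}' | grep -v orient
python3 plan.py 476.7 170 10 2.96
```

```text
clock: 19.12
tcp_pos: [0.5471, -0.2009, 0.0742]
wrist_force: [0.1, -0.0, -0.5]
finger_gap: 0.0339
clock: 19.53
clock: 19.95
clock: 20.28
tcp_pos: [0.5464, -0.2006, 0.0719]
wrist_force: [-1.0, -0.8, -0.6]
finger_gap: 0.0334
clock 20.28 tcp [ 546.4 -200.6   71.9] yaw 2.959 tilt 0.000 j6 -0.31 gap 33.4 F [-1.  -0.8 -0.6]
turn -0.001
shift units [3.387 8.798 1.547]
```

```bash
python3 -m crank '{"travel":[[0.2,0.5,0],[0.45,1.15,0],[0.75,1.95,0],[1.05,2.75,0],[1.35,3.55,0]],"turn":[0,0,0,0,0]}' | head -2
python3 -m crank '{"travel":[[0.3,0.8,0],[0.6,1.6,0],[0.9,2.4,0],[1.2,3.2,0],[1.5,3.9,0]],"turn":[0,0,0,0,0]}' | head -2
python3 -m crank '{"travel":[[0.25,0.6,0],[0.45,1.1,0],[0.53,1.34,0],[0.53,1.34,0],[0.53,1.34,0]],"turn":[0,0,0,0,0]}' | head -2
python3 -m crank '{"travel":[[0,0,0],[0,0,0],[0,0,0.3],[0,0,0.7],[0,0,0.9]],"turn":[0,0,0,0,0]}' | head -2
python3 -m crank '{"travel":[[0,0,0],[0,0,0],[0,0,0]],"turn":[0,0,0]}' | head -2
python3 plan.py 476.7 170 10 2.96
python3 - <<'E'
from h import *
d=read_camera("side"); c=read_camera("top")
p=proj(d,[.4767,.170,.038]).astype(int);print(p,proj(c,[.4767,.17,.038]))
im=cv2.resize(cv2.convertScaleAbs(d["image"][p[1]-70:p[1]+50,p[0]-70:p[0]+70],alpha=1.4),None,fx=5,fy=5,interpolation=cv2.INTER_CUBIC); cv2.imwrite("pics/a7.png",im[:,:,::-1])
E
```

```text
clock: 20.7
tcp_pos: [0.5183, -0.0502, 0.0718]
clock: 21.12
tcp_pos: [0.4872, 0.1147, 0.072]
clock: 21.53
tcp_pos: [0.4766, 0.1693, 0.0717]
clock: 21.95
tcp_pos: [0.4762, 0.1681, 0.0344]
clock: 22.2
tcp_pos: [0.477, 0.169, 0.0362]
clock 22.20 tcp [477.  169.   36.2] yaw 2.961 tilt 0.000 j6 0.36 gap 33.5 F [-0.4  0.4  0.1]
turn 0.001
shift units [0.011 0.022 0.654]
[209 276] [174.60235797 214.82015038]
```

View pics/a7.png

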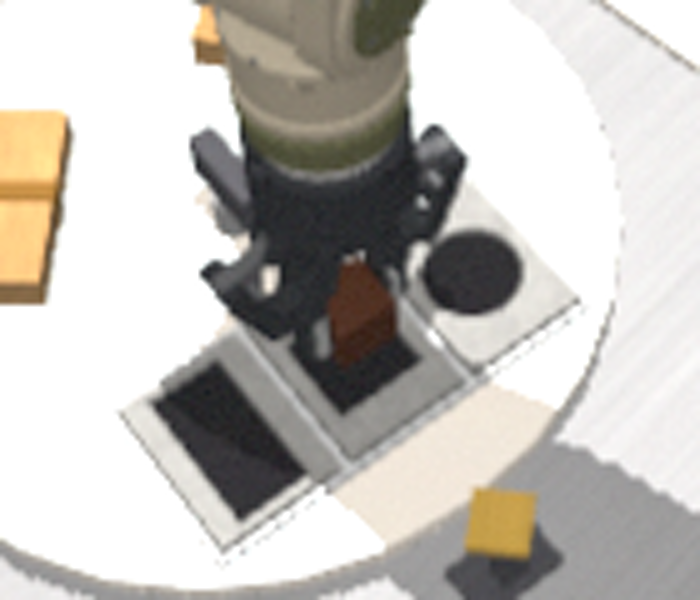

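```bash
python3 -m crank '{"travel":[[0,0.02,0.2],[0,0.02,0.4],[0,0.02,0.6],[0,0.02,0.63],[0,0.02,0.63]],"turn":[0,0,0,0,0]}' | grep -E "tcp|force"
python3 -m crank '{"travel":[[0,0,0.03],[0,0,0.06],[0,0,0.06]],"turn":[0,0,0]}' | grep -E "tcp|force"
python3 plan.py
```

```text
tcp_pos: [0.4754, 0.17, 0.0093]
wrist_force: [-0.1, 0.6, -0.3]
tcp_pos: [0.4769, 0.1702, 0.0082]
wrist_force: [0.1, 0.2, 0.4]
clock 22.97 tcp [476.9 170.2   8.2] yaw 2.962 tilt 0.000 j6 0.36 gap 33.6 F [0.1 0.2 0.4]
```

```bash
python3 -m crank '{"travel":[[0,0,0.03],[0,0,0.03],[0,0,0.03]],"turn":[0,0,0]}' | grep -E "tcp|force"
python3 -m crank '{"travel":[[0,0,0],[0,0,0],[0,0,0],[0,0,0],[0,0,0]],"turn":[0,0,0,0,0]}' 55 40 | grep -v orient
python3 -m crank '{"travel":[[0,0,-0.3],[0,0,-0.9],[0,0,-1.6],[0,0,-2.4],[0,0,-2.4]],"turn":[0,0,0,0,0]}' | grep -v orient
python3 plan.py 541 -307.5 70 1.76
```

```text
tcp_pos: [0.477, 0.1703, 0.0081]
wrist_force: [-1.3, 0.4, 7.5]
clock: 23.63
tcp_pos: [0.4765, 0.1701, 0.0067]
wrist_force: [0.3, -0.5, 0.3]
finger_gap: 0.0553
clock: 24.05
tcp_pos: [0.4804, 0.171, 0.1086]
wrist_force: [1.4, 0.8, 0.1]
finger_gap: 0.0549
clock 24.05 tcp [480.4 171.  108.6] yaw 2.962 tilt 0.009 j6 0.36 gap 54.9 F [1.4 0.8 0.1]
turn 1.202
shift units [-12.033  -0.763   0.964]
```

```bash
python3 plan.py 540.7 -307.8 70 2.962
```

```text
clock 24.05 tcp [480.4 171.  108.6] yaw 2.962 tilt 0.009 j6 0.36 gap 54.9 F [1.4 0.8 0.1]
turn -0.000
shift units [ -3.62  -11.507   0.964]
```

```bash
python3 -m crank '{"travel":[[-0.3,-0.96,0],[-0.6,-1.92,0],[-0.9,-2.88,0],[-1.2,-3.84,0],[-1.5,-4.8,0]],"turn":[0,0,0,0,0]}' 85 | head -2
python3 -m crank '{"travel":[[-0.3,-0.96,0],[-0.6,-1.92,0],[-0.9,-2.88,0],[-1.2,-3.84,0],[-1.5,-4.8,0]],"turn":[0,0,0,0,0]}' | head -2
python3 -m crank '{"travel":[[-0.3,-0.96,0.3],[-0.6,-1.8,0.6],[-0.6,-1.9,0.9],[-0.6,-1.9,0.9],[-0.6,-1.9,0.9]],"turn":[0,0,0,0,0]}' | head -2
python3 -m crank '{"travel":[[0,0,0],[0,0,0],[0,0,0]],"turn":[0,0,0]}' | head -2
python3 plan.py 540.7 -307.8 -19 2.962
```

```text
clock: 24.47
tcp_pos: [0.5012, -0.0311, 0.1026]
clock: 24.88
tcp_pos: [0.5258, -0.2311, 0.1025]
clock: 25.3
tcp_pos: [0.5347, -0.3072, 0.0653]
clock: 25.55
tcp_pos: [0.5367, -0.307, 0.068]
clock 25.55 tcp [ 536.7 -307.    68. ] yaw 2.964 tilt 0.001 j6 -0.47 gap 84.9 F [ 0.1 -0.   0.5]
turn 0.002
shift units [-1.030e-01 -2.000e-03  2.176e+00]
```

```bash
python3 -m crank '{"travel":[[-0.1,0,0.5],[-0.1,0,1.1],[-0.1,0,1.6],[-0.1,0,2.0],[-0.1,0,2.17]],"turn":[0,0,0,0,0]}' | head -2
python3 -m crank '{"travel":[[0,0,0],[0,0,0],[0,0,0]],"turn":[0,0,0]}' | grep -v orient
python3 -m crank '{"travel":[[0,0,0],[0,0,0],[0,0,0],[0,0,0],[0,0,0]],"turn":[0,0,0,0,0]}' 0 40 | grep -v orient
python3 -m crank '{"travel":[[0,0,0],[0,0,0],[0,0,0]],"turn":[0,0,0]}' | grep -v orient
python3 plan.py
```

```text
clock: 25.97
tcp_pos: [0.5391, -0.307, -0.0215]
clock: 26.22
tcp_pos: [0.5411, -0.3093, -0.0183]
wrist_force: [-0.4, -1.1, -0.5]
finger_gap: 0.085
clock: 26.63
tcp_pos: [0.5404, -0.3093, -0.0191]
wrist_force: [-0.0, 0.5, 4.1]
finger_gap: 0.0341
clock: 26.88
tcp_pos: [0.5404, -0.3092, -0.0192]
wrist_force: [-0.9, 0.2, 5.3]
finger_gap: 0.0343
clock 26.88 tcp [ 540.4 -309.2  -19.2] yaw 2.962 tilt 0.001 j6 -0.47 gap 34.3 F [-0.9  0.2  5.3]
```

```bash
python3 -m crank '{"travel":[[0,0,-0.2],[0,0,-0.7],[0,0,-1.3],[0,0,-1.9],[0,0,-2.3]],"turn":[0,0,0,0,0]}' | grep -v orient
python3 -m crank '{"travel":[[0,0,0],[0,0,0]],"turn":[0,0]}' | head -1
python3 plan.py 464.5 97 10 2.962
python3 - <<'E'
from h import *
d=read_camera("side"); c=read_camera("top"); p=proj(d,get_state()["tcp_pos"]+[0,0,.045]).astype(int);print(p,proj(d,[.4767,.170,.07]))
a=cv2.resize(cv2.convertScaleAbs(d["image"][p[1]-40:p[1]+60,p[0]-50:p[0]+30],alpha=1.4),(400,500),interpolation=cv2.INTER_CUBIC)
b=cv2.resize(cv2.convertScaleAbs(d["image"][225:325,145:225],alpha=1.4),(400,500),interpolation=cv2.INTER_CUBIC)
cv2.imwrite("pics/a8.png",np.hstack([a,b])[:,:,::-1])
E
```

```text
clock: 27.3
tcp_pos: [0.5404, -0.3092, 0.0744]
wrist_force: [0.5, -0.5, -0.4]
finger_gap: 0.0346
clock: 27.47
clock 27.47 tcp [ 540.6 -309.3   73.1] yaw 2.962 tilt 0.002 j6 -0.47 gap 34.3 F [ 0.3  0.4 -0.8]
turn -0.000
shift units [3.686 9.655 1.577]
[309 141] [208.93328375 269.8749946 ]
```

View pics/a8.png

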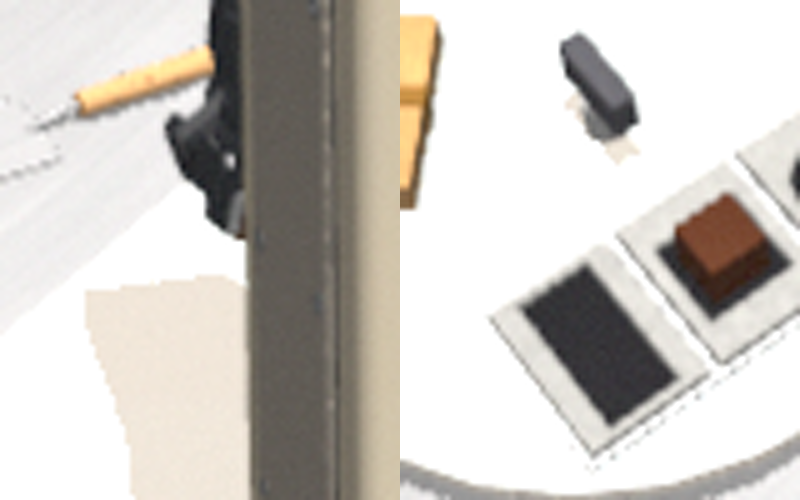

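The square sits flat in its pocket. The round is held and its spot on the board is empty, so I'll carry it over.

```bash
python3 -m crank '{"travel":[[0.2,0.5,0],[0.45,1.2,0],[0.75,2.0,0],[1.05,2.8,0],[1.35,3.6,0]],"turn":[0,0,0,0,0]}' | head -2
python3 -m crank '{"travel":[[0.32,0.82,0],[0.64,1.64,0],[0.96,2.46,0],[1.28,3.28,0],[1.6,4.1,0]],"turn":[0,0,0,0,0]}' | head -2
python3 -m crank '{"travel":[[0.3,0.7,0],[0.55,1.4,0],[0.74,1.9,0],[0.74,1.95,0],[0.74,1.95,0]],"turn":[0,0,0,0,0]}' | head -2
python3 -m crank '{"travel":[[0,0,0],[0,0,0],[0,0,0.3],[0,0,0.7],[0,0,0.9]],"turn":[0,0,0,0,0]}' | head -2
python3 -m crank '{"travel":[[0,0,0],[0,0,0],[0,0,0]],"turn":[0,0,0]}' | head -2
python3 plan.py 464.5 97 9 2.962
```

```text
clock: 27.98
tcp_pos: [0.5107, -0.1558, 0.0702]
clock: 28.4
tcp_pos: [0.477, 0.0169, 0.0706]
clock: 28.82
tcp_pos: [0.4624, 0.0983, 0.0708]
clock: 29.23
tcp_pos: [0.4633, 0.096, 0.0347]
clock: 29.48
tcp_pos: [0.4642, 0.0969, 0.0365]
clock 29.48 tcp [464.2  96.9  36.5] yaw 2.961 tilt 0.000 j6 0.22 gap 34.3 F [-1.2 -0.1 -0.2]
turn -0.001
shift units [-0.006  0.005  0.687]
```

```bash
python3 -m crank '{"travel":[[0,0,0.2],[0,0,0.4],[0,0,0.6],[0,0,0.66],[0,0,0.66]],"turn":[0,0,0,0,0]}' | grep -E "tcp|force"
python3 -m crank '{"travel":[[0,0,0.03],[0,0,0.06],[0,0,0.06]],"turn":[0,0,0]}' | grep -E "tcp|force"
python3 -m crank '{"travel":[[0,0,0],[0,0,0],[0,0,0],[0,0,0],[0,0,0]],"turn":[0,0,0,0,0]}' 52 40 | grep -v orient
python3 -m crank '{"travel":[[0,0,-0.3],[0,0,-0.9],[0,0,-1.6],[0,0,-2.4],[0,0,-2.4]],"turn":[0,0,0,0,0]}' | grep -v orient
python3 -m crank '{"travel":[[0,0,0],[0,0,0],[0,0,0],[0,0,0],[0,0,0]],"turn":[0.12,0.24,0.36,0.48,0.6]}' 85 | head -1
python3 -m crank '{"travel":[[0,0,0],[0,0,0],[0,0,0],[0,0,0],[0,0,0]],"turn":[0.12,0.24,0.36,0.48,0.6]}' | head -1
python3 -m crank '{"travel":[[0,0,0],[0,0,0],[0,0,0],[0,0,0],[0,0,0]],"turn":[0.12,0.24,0.36,0.4,0.4]}' | head -1
python3 plan.py 415.3 -339.6 70 1.36
```

```text
tcp_pos: [0.4631, 0.0973, 0.009]
wrist_force: [-0.4, 0.2, -1.5]
tcp_pos: [0.4636, 0.0971, 0.0087]
wrist_force: [-7.0, -1.0, 17.6]
clock: 30.57
tcp_pos: [0.4636, 0.0973, 0.007]
wrist_force: [0.3, 0.5, -0.3]
finger_gap: 0.0521
clock: 30.98
tcp_pos: [0.4676, 0.0975, 0.1086]
wrist_force: [0.8, 0.5, 0.4]
finger_gap: 0.0518
clock: 31.4
clock: 31.82
clock: 32.23
clock 32.23 tcp [463.6  97.3 102.7] yaw 1.361 tilt 0.001 j6 1.82 gap 85.4 F [-0.5  0.4  0.1]
turn 0.001
shift units [-10.933   1.105   0.818]
```

```bash
python3 -m crank '{"travel":[[-0.95,0.1,0],[-1.9,0.2,0],[-2.85,0.3,0],[-3.8,0.4,0],[-4.75,0.5,0]],"turn":[0,0,0,0,0]}' | head -2
python3 -m crank '{"travel":[[-0.95,0.1,0],[-1.9,0.2,0],[-2.85,0.3,0],[-3.8,0.4,0],[-4.75,0.5,0]],"turn":[0,0,0,0,0]}' | head -2
python3 -m crank '{"travel":[[-0.8,0.1,0],[-1.3,0.1,0],[-1.43,0.1,0],[-1.43,0.1,0],[-1.43,0.1,0]],"turn":[0,0,0,0,0]}' | head -2
python3 -m crank '{"travel":[[0,0,0],[0,0,0.4],[0,0,1],[0,0,1],[0,0,1]],"turn":[0,0,0,0,0]}' | head -2
python3 -m crank '{"travel":[[0,0,0],[0,0,0],[0,0,0]],"turn":[0,0,0]}' | head -2
python3 plan.py 415.3 -339.6 -19 1.36
```

```text
clock: 32.65
tcp_pos: [0.4434, -0.0942, 0.1031]
clock: 33.07
tcp_pos: [0.4235, -0.2846, 0.103]
clock: 33.48
tcp_pos: [0.4157, -0.3386, 0.1028]
clock: 33.9
tcp_pos: [0.4155, -0.3371, 0.0626]
clock: 34.15
tcp_pos: [0.4169, -0.3399, 0.0646]
clock 34.15 tcp [ 416.9 -339.9   64.6] yaw 1.362 tilt 0.002 j6 0.95 gap 84.9 F [ 0.9  0.7 -0.2]
turn 0.002
shift units [-0.    -0.042  2.091]
```

```bash
python3 -m crank '{"travel":[[0,-0.04,0.5],[0,-0.04,1.1],[0,-0.04,1.6],[0,-0.04,2.0],[0,-0.04,2.09]],"turn":[0,0,0,0,0]}' | head -2
python3 -m crank '{"travel":[[0,0,0],[0,0,0],[0,0,0]],"turn":[0,0,0]}' | grep -v orient
python3 -m crank '{"travel":[[0,0,0],[0,0,0],[0,0,0],[0,0,0],[0,0,0]],"turn":[0,0,0,0,0]}' 0 40 | grep -v orient
python3 -m crank '{"travel":[[0,0,0],[0,0,0],[0,0,0],[0,0,0]],"turn":[0,0,0,0]}' | grep -v orient
python3 -m crank '{"travel":[[0,0,-0.2],[0,0,-0.7],[0,0,-1.3],[0,0,-1.9],[0,0,-2.3]],"turn":[0,0,0,0,0]}' | grep -v orient
python3 -m crank '{"travel":[[0,0,0],[0,0,0],[0,0,0],[0,0,0],[0,0,0]],"turn":[-0.1,-0.2,-0.3,-0.4,-0.5]}' | head -1
python3 -m crank '{"travel":[[0,0,0],[0,0,0],[0,0,0],[0,0,0],[0,0,0]],"turn":[-0.1,-0.2,-0.3,-0.4,-0.5]}' | head -1
python3 -m crank '{"travel":[[0,0,0],[0,0,0],[0,0,0],[0,0,0],[0,0,0]],"turn":[-0.1,-0.2,-0.3,-0.4,-0.5]}' | head -1
python3 -m crank '{"travel":[[0,0,0],[0,0,0],[0,0,0]],"turn":[-0.1,-0.1,-0.1]}' | grep -v orient
python3 plan.py 489 243 9 2.962
```

```text
clock: 34.57
tcp_pos: [0.4134, -0.338, -0.0222]
clock: 34.82
tcp_pos: [0.4155, -0.3402, -0.0188]
wrist_force: [-0.2, -0.3, 0.2]
finger_gap: 0.085
clock: 35.23
tcp_pos: [0.4146, -0.3393, -0.0201]
wrist_force: [0.3, 0.3, -0.6]
finger_gap: 0.0249
clock: 35.57
tcp_pos: [0.4148, -0.3395, -0.02]
wrist_force: [0.4, 0.6, 4.2]
finger_gap: 0.0234
clock: 35.98
tcp_pos: [0.4147, -0.3394, 0.0738]
wrist_force: [0.2, -1.1, -1.5]
finger_gap: 0.0234
clock: 36.4
clock: 36.82
clock: 37.23
clock: 37.48
tcp_pos: [0.4143, -0.3389, 0.0717]
wrist_force: [1.1, -0.1, -0.7]
finger_gap: 0.0233
clock 37.48 tcp [ 414.3 -338.9   71.7] yaw 2.959 tilt 0.001 j6 -0.65 gap 23.3 F [ 1.1 -0.1 -0.7]
turn -0.003
shift units [ 0.761 14.647  1.566]
```

```bash
python3 -m crank '{"travel":[[0,0.5,0],[0,1.2,0],[0.1,2.0,0],[0.15,2.8,0],[0.2,3.6,0]],"turn":[0,0,0,0,0]}' | head -2
python3 -m crank '{"travel":[[0.05,0.8,0],[0.1,1.6,0],[0.15,2.4,0],[0.2,3.2,0],[0.25,4.0,0]],"turn":[0,0,0,0,0]}' | head -2
python3 -m crank '{"travel":[[0.05,0.8,0],[0.1,1.6,0],[0.15,2.4,0],[0.2,3.2,0],[0.25,4.0,0]],"turn":[0,0,0,0,0]}' | head -2
python3 -m crank '{"travel":[[0.05,0.8,0],[0.06,1.6,0],[0.06,2.4,0],[0.06,2.9,0],[0.06,3.05,0]],"turn":[0,0,0,0,0]}' | head -2
python3 -m crank '{"travel":[[0,0,0],[0,0,0],[0,0,0.3],[0,0,0.7],[0,0,0.9]],"turn":[0,0,0,0,0]}' | head -2
python3 -m crank '{"travel":[[0,0,0],[0,0,0],[0,0,0]],"turn":[0,0,0]}' | head -2
python3 plan.py 489 243 9 2.962
python3 tray.py
python3 - <<'E'
from h import *
d=read_camera("side")
cv2.imwrite("pics/a9.png",cv2.resize(cv2.convertScaleAbs(d["image"][205:335,130:280],alpha=1.3),None,fx=4.5,fy=4.5,interpolation=cv2.INTER_CUBIC)[:,:,::-1])
E
```

```text
clock: 37.9
tcp_pos: [0.4321, -0.1948, 0.0717]
clock: 38.32
tcp_pos: [0.451, -0.0353, 0.0719]
clock: 38.73
tcp_pos: [0.4698, 0.124, 0.0719]
clock: 39.15
tcp_pos: [0.4898, 0.2458, 0.0717]
clock: 39.57
tcp_pos: [0.4884, 0.2409, 0.0344]
clock: 39.82
tcp_pos: [0.4898, 0.2423, 0.0363]
clock 39.82 tcp [489.8 242.3  36.3] yaw 2.961 tilt 0.001 j6 0.49 gap 23.8 F [-0.1 -0.6  0.1]
turn -0.001
shift units [0.024 0.014 0.683]
side pockets
area 153 px [238.3 321.2] centre [344.3 208.8] rect [346.5 203.6] size [46.7 29.4] ang 80
area 118 px [232.9 262.8] centre [460.1 103.4] rect [462.6 100.5] size [46.2 38. ] ang 42
area 1896 px [182.  275.1] centre [530.2 213.7] rect [539.4 206.7] size [141.7 184.5] ang 87
area 85 px [183.7 229.3] centre [628.  116.6] rect [625.7 117.2] size [29.6 32.3] ang 42
pointer
area 134 px [238.5 310.6] centre [357.1 194.1] rect [356.9 193.3] size [29.7 31.5] ang 35
top pockets
area 104 px [166.3 255.6] centre [357.6 191.3] rect [357.3 191.2] size [32.4 32.7] ang 35
area 1037 px [157.8 255.7] centre [357.5 216. ] rect [371.1 210.2] size [104.1 136.6] ang 0
area 109 px [195.6 219.4] centre [463.4 108. ] rect [463.1 109.7] size [50.1 23.6] ang 1
area 2288 px [139.5 213.6] centre [479.9 273.3] rect [458.4 243. ] size [274.  203.2] ang 2
area 101 px [180.  178.6] centre [584.3 156.5] rect [584.8 156.6] size [51.1 23.7] ang 1
pointer
area 35 px [166.6 255.8] centre [357.8 187.4] rect [358.  188.4] size [20.6 22. ] ang 46
```

View pics/a9.png

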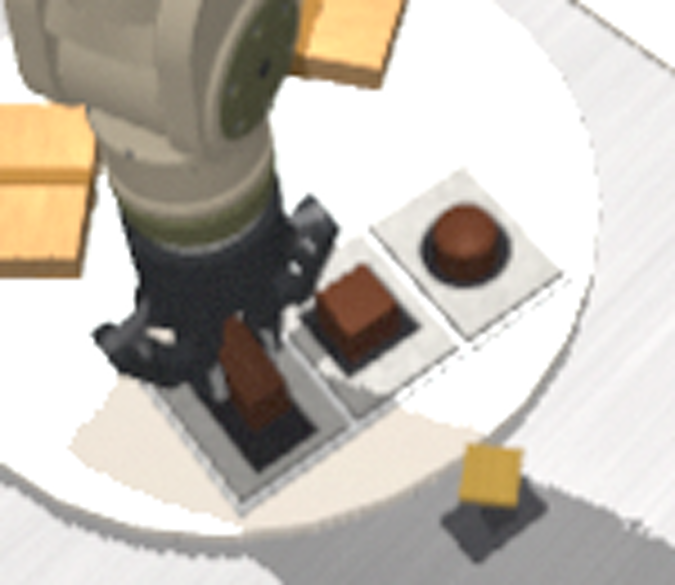

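```bash
python3 -m crank '{"travel":[[0.05,0.01,0.2],[0.07,0.01,0.4],[0.07,0.01,0.6],[0.07,0.01,0.66],[0.07,0.01,0.66]],"turn":[0,0,0,0,0]}' | grep -E "tcp|force"
python3 -m crank '{"travel":[[0,0,0.03],[0,0,0.06],[0,0,0.06]],"turn":[0,0,0]}' | grep -E "tcp|force"
python3 -m crank '{"travel":[[0,0,0],[0,0,0],[0,0,0],[0,0,0],[0,0,0]],"turn":[0,0,0,0,0]}' 42 40 | grep -v orient
python3 -m crank '{"travel":[[0,0,-0.3],[0,0,-0.9],[0,0,-1.6],[0,0,-2.4],[0,0,-3.2]],"turn":[0,0,0,0,0]}' | grep -v orient
python3 -m crank '{"travel":[[0,-1,0],[0,-2,0],[0,-3,0],[0,-4,0],[0,-5,0]],"turn":[0,0,0,0,0]}' | head -2
python3 -m crank '{"travel":[[0,-1,0],[0,-2,0],[0,-3,0],[0,-4,0],[0,-5,0]],"turn":[0,0,0,0,0]}' | head -2
python3 -m crank '{"travel":[[0,-1,0],[0,-2,0],[0,-2,0],[0,-2,0]],"turn":[0,0,0,0]}' | head -2
cat > fin.py <<'E'
from h import *
c=read_camera("top"); d=read_camera("side")
for n,k,b in(("top",c,(140,190,210,245)),("side",d,(150,225,265,325))):
    im=k["image"]; hsv=cv2.cvtColor(im,cv2.COLOR_RGB2HSV); g=im.max(2).astype(int); sat=im[...,0].astype(int)-im[...,2]
    print(n,"chocs"); report(k,(sat>14)&(g<130)&roi(k,*b),.054,30)
    print(n,"inserts+choc dark"); report(k,((g<75)|(sat>14)&(g<130))&roi(k,*b),.044,60)
t=cv2.resize(c["image"][150:275,110:250],None,fx=2.85,fy=3,interpolation=cv2.INTER_CUBIC); s=cv2.resize(d["image"][215:340,130:270],None,fx=2.85,fy=3,interpolation=cv2.INTER_CUBIC)
cv2.imwrite("pics/f1.png",cv2.convertScaleAbs(np.hstack([t,s]),alpha=1.4)[:,:,::-1])
g=c["image"].max(2).astype(int); print("heart"); report(c,(g<110)&roi(c,290,225,322,258),.026)
E
python3 fin.py
```

```text
tcp_pos: [0.4861, 0.2437, 0.0084]
wrist_force: [-0.3, -0.3, 0.1]
tcp_pos: [0.4871, 0.2443, 0.008]
wrist_force: [-3.6, 0.9, 10.1]
clock: 41.05
tcp_pos: [0.4868, 0.2437, 0.0067]
wrist_force: [0.2, 0.0, 2.2]
finger_gap: 0.0422
clock: 41.47
tcp_pos: [0.4859, 0.2433, 0.1353]
wrist_force: [-0.2, -0.1, -0.7]
finger_gap: 0.0417
clock: 41.88
tcp_pos: [0.4501, 0.0455, 0.1346]
clock: 42.3
tcp_pos: [0.4142, -0.1515, 0.1347]
clock: 42.63
tcp_pos: [0.4001, -0.2305, 0.1344]
top chocs
area 71 px [198.3 219.3] centre [463.2  97.7] rect [463.3  97.9] size [31.1 28.5] ang 46
area 106 px [172.8 214.5] centre [476.9 172.3] rect [476.7 172.3] size [34.8 33. ] ang 76
area 139 px [147.4 211.5] centre [485.4 246.4] rect [486.5 245.8] size [23.3 63.2] ang 76
top inserts+choc dark
area 240 px [199.2 219.4] centre [463.3  96.5] rect [463.   97.1] size [49.7 52.8] ang 0
area 282 px [174.4 215. ] centre [475.9 169.6] rect [476.1 169.3] size [53. 52.] ang 80
area 360 px [149.7 210.7] centre [488.3 242.2] rect [488.6 241.9] size [43.1 82. ] ang 79
side chocs
area 309 px [184.2 291.8] centre [485.9 245.7] rect [485.8 245.6] size [28.8 78.4] ang 79
area 233 px [208.7 273.9] centre [476.4 172.6] rect [476.6 172.4] size [41.3 45.5] ang 80
area 179 px [232.8 258.4] centre [462.2 100.9] rect [462.  100.6] size [35.5 49.4] ang 42
side inserts+choc dark
area 79 px [237.7 319.9] centre [345.7 209.4] rect [348.3 205. ] size [30.2 28.6] ang 33
area 439 px [183.7 293.2] centre [488.5 246.4] rect [490.1 246.1] size [37.9 80.7] ang 80
area 330 px [208.7 275.7] centre [477.1 172.8] rect [478.2 172.7] size [48.3 52.6] ang 80
area 249 px [232.8 259.6] centre [464.   99.4] rect [465.1  97.4] size [45.8 52.8] ang 42
heart
area 926 px [305.3 240.5] centre [ 402.7 -216.1] rect [ 401.2 -217. ] size [92.2 94.6] ang 90
```

View pics/f1.png

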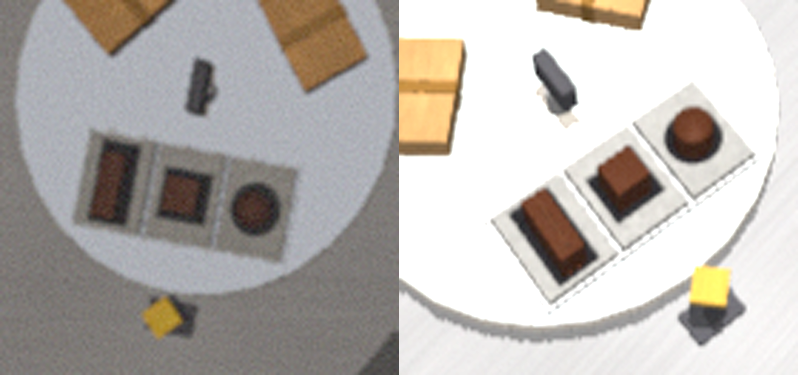

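```bash
python3 plan.py; python3 -c "
from workcell import *
print(hand_in())"
```

```text
clock 42.73 tcp [ 400.4 -227.8  134.4] yaw 2.961 tilt 0.002 j6 -0.51 gap 41.8 F [-0.3  0.6 -0.3]
the job is handed in; nothing more can be done
None
```

I turned the table about 0.73 rad anticlockwise by its handle and then set the square, round and long chocolates into their own pockets. I handed the job in at about 43 s of the 106 s limit.

**Final check:** in the last pictures the middle pocket is about 1 mm from the station. All three chocolates stand flat, each within about 5 mm of its pocket's centre in both camera views.

**Reported height was off:** the first try at the handle closed on air. Touching the board showed the fingertips sit about 35 mm higher than the reported tool position, and I corrected every later height for that. The cause is unknown. My first estimate from the side picture was 24–25 mm, which was too small.

**Not checked at the end:** the heart-shaped chocolate was hidden under the arm in the last picture, and I did not measure the bowl again. None of my moves went near the bowl, and the arm passed the heart only well above it.

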